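Push the power module home between freshly glued rails

ROBOT

A 6-joint arm with a two-finger parallel gripper is mounted at the origin on the work surface. World frame = base frame: x ahead of the robot, y to its left, z up, the work surface at z = 0. Lengths are in m, angles in rad, forces in N, time in s.
With the tool pointing down it reaches from about 0.3 to 0.875 m from the base axis. Payload 4.2 kg.
Tool frame: the origin (TCP) lies midway between the tips of the shut fingers; the grasp point (between the pads) lies 19 mm behind it (env.hold_point_z is the z of the grasp point in the tool frame, in m); z points along the fingers, y is the line along which they close (so a half turn about z gives the same grasp; the last joint's range is limited). The gripper opens to 85 mm and grips with 20 to 120 N. Pads are 22 mm wide; open, the fingers measure 114 mm over their backs; the gripper's body (76 mm by 85 mm) begins 54 mm behind the grasp point. The pads swing forward as they close: fully open they stand 13 mm farther back than shut.
Start: joints at [-1.286, 0.32, 1.565, -0, 1.257, -0.02], TCP at [0.173, -0.549, 0.231] pointing down, gripper open.
Joint ranges: [-3.11, 3.11], [-0.84, 2.01], [0.21, 2.61], [-1.34, 4.49], [0.05, 2.63], [-2.56, 2.56]. Speed limits (rad/s): [2.57, 2.57, 3.14, 3.14, 3.14, 3.14].

INTERFACE

Orientations are given as a rotation vector (axis times angle).
In Python, from cell import readout, imaging, env gives the robot as it stands.
- The arm moves only by the tool servo_tool, never from a script. Its argument "moves" is a list that holds one entry, the list of rows, each a list of 7 numbers: the finger opening in m, from 0 to 0.0854, then the shift along the world's x, y, z in m, then the turn, a rotation vector about the world's x, y, z in rad. In form: [[[claw, tx, ty, tz, ax, ay, az], ...]]. A call has 1 to 20 rows; each row is the pose to reach, as a shift and turn from the pose commanded when the call began; what a row does not reach only later rows make up. A row lasts 1/10 s, in which the tool goes at most 50 mm and 8.59 degrees, less where a joint would pass 70% of its speed; a pose out of reach is approached as far as the arm can. A call with a gripper value outside its range is refused whole. The fingers move at their own pace and stop on an object; "force" is the grip in N (left out, the last holds). Time passes only in rows, so rows that repeat a pose let the fingers close. It gives the time, the measured TCP pose, the force, the opening and the grip force at its end, in the units of the state.
- readout.observe(): the state, without advancing time (a new reading comes with each control period).
- imaging.capture(name): name is "side" or "top"; returns the picture (400x640x3 uint8, blue, green, red); there is no depth.
- imaging.calibration(name): a dict with "mtx" (3x3 intrinsics, pixels), "dist" ([k1, k2, p1, p2, k3] as OpenCV has them; the pictures are not rectified), "rvec" (rotation vector, rad) and "tvec" (3), from world to camera coordinates, as OpenCV has them. Camera axes: x right, y down, z forward; pixel columns grow to the right and rows downward; lengths in m; the calibration is good to about 2 mm. A picture is of the moment at which its call begins. calibration takes no time and is no camera call.
- env.job_done(): hands the job in; it is judged then, once.
Trained networks look in the newest picture that a camera, given by its name, has taken for a name from the list of things; names that differ only in an ending like _2 or _b are one class to them, and where a whole thing is asked for, a point or a joint stands for the part that bears it (a point fixed in the world has none). Each returns a list of dicts, best first, with "score" (0 to 1); they miss things now and then, are a little off and sometimes report something else, mostly with a low value. They report only what shows in the picture. A call takes as long as a camera call. They do not tell look-alikes from the thing itself.
- imaging.search_frame(camera, name): "bbox" ([left, top, right, bottom] in pixels, round what is visible of it).
- imaging.silhouettes(camera, name): "pixels" (400x640 bool, what is visible of it) and "bbox" ([left, top, right, bottom] in pixels, round what is visible of it).
The state is a dict: "time": time; "q": joint angles; "joint_vel": joint speeds; "joint_efforts": joint torques, N m; "position": TCP position; "orientation": TCP orientation; "force": force on the tool from outside, world axes, zero at the start; "torque": the same for the moment, N m; "finger_gap": opening from 0.0 (shut) to 1.0 (fully open); "grip_force": force on a finger pad.
Only numpy, scipy, OpenCV 4.12 (cv2) and the standard library are available. Lean on these libraries where they do the work, as an engineer would, in place of code of your own. Each camera call takes 0.05 s, during which the arm holds its last target. There are 200 camera calls.

TASK

The steel power module stands more or less crooked in front of the lane in the opened amplifier chassis. With your fingers, straighten it and push it along the lane, between the two guide rails, until it sits fully home and square against the connector block at the lane's end, then draw the fingers clear. The rails have just been glued, so neither the module nor the robot may touch either of them; do not pinch, lift or tip the module, and leave the bottle, jar, screwdriver and loose capacitor where they are.

Things in the scene. Friction and masses are not known exactly. Their poses are not given: they have to be found in the camera images.
- module: Loose steel box 90 (its x) by 66 (y) by 54 mm tall, round black fan on top, 0.4 to 0.75 kg. Origin: centre of its underside. Its +x end, with the brass strip, goes in first. It starts on the chassis floor before the lane, up to 25 mm off the lane's middle line and turned up to 17 degrees. It slides under a push of roughly 2 to 8 N.
- chassis: Fixed grey opened chassis: floor plate 360 (x) by 270 mm (y), its upper face 12 mm above the table; side edges 20 mm, rear panel 58 mm above the table; near end open. Parts up to 34 mm above the floor stand outside the rails. Origin: on the table under the plate's middle. Its +x is the lane's direction, y = 0 the lane's middle line, +y left.
- rail_left: Left guide rail: black plastic strip, 170 mm long (x), 8 mm thick, 14 mm tall above the chassis floor, fixed. Origin: middle of its length and thickness, on the chassis floor, 47 mm left of the lane's middle line. Its near end (lane mouth) is at x = 0 of the chassis frame. The clear lane between the rails is 86 mm wide.
- rail_right: Right guide rail, as the left one, 47 mm right of the lane's middle line.
- stop: Connector block at the lane's far end: fixed black block 30 mm (x) by 64 mm (y), 30 mm tall above the chassis floor, on the lane's middle line, between the rails. Origin: bottom middle of its near face, which faces down the lane (-x) and which the module's +x end must meet.
- home (a point): Point on the chassis floor where the module's origin lies when it is fully home and centred: 45 mm before the near face of the connector block. Axes as the chassis.
- capacitor: Loose black capacitor can, 28 mm across, 36 mm tall, upright on the chassis floor outside the right rail. Origin: centre of its underside. Leave alone.
- screwdriver: Loose screwdriver lying on the table to the right of the chassis. Leave alone.
- bottle: Loose water bottle, 64 mm across, 200 mm tall, standing on the table to the left of the chassis's far half. Origin: centre of its underside. Leave alone.
- screw_jar: Loose jar, 48 mm across, 50 mm tall, on the table to the left of the chassis's near half. Origin: centre of its underside. Leave alone.
Not all that is in view belongs to the job. There is more than one size of the module; the job needs the largest.

How it is judged:
On the way:
1. the module is half-way into the lane, between the rails (x of module in the frame of home between -0.085 and -0.015 m and y of module in the frame of home between -0.01 and 0.01 m), for 0.1 s.
At the end, for the whole second after the job is handed in: The module lies flat in the lane, at rest, its leading end within 4 mm of the connector block's face, square to the lane within 3.4 degrees, between the rails, and released (x of module in the frame of home between -0.004 and 0.004 m and y of module in the frame of home between -0.01 and 0.01 m and z of module in the frame of home between -0.003 and 0.003 m and angle between the x axis of module and the x axis of chassis, either way round below 0.06 rad and angle between module's own z axis and vertical below 0.05 rad and linear speed of module below 0.01 m/s); the robot touches nothing.
It fails at once if the module touches a guide rail (contact force between module and rail_left above 0.3 N or contact force between module and rail_right above 0.3 N).
It fails at once if the robot touches a guide rail (contact force between any of the fingers, the arm and rail_left above 0.3 N or contact force between any of the fingers, the arm and rail_right above 0.3 N).
It fails at once if the module is lifted 8 mm off the chassis floor or tipped by more than 11 degrees (z of module in the frame of home above 0.008 m or angle between module's own z axis and vertical above 0.2 rad).
It fails at once if the module is pinched: taken between the fingers (x of the grasp point in the frame of module between -0.036 and 0.036 m and y of the grasp point in the frame of module between -0.025 and 0.025 m and z of the grasp point in the frame of module between -0.01 and 0.052 m and contact force between the fingers and module above 2 N).
It fails at once if the bottle, jar, screwdriver or loose capacitor is disturbed (moved more than 15 mm) (distance of any of capacitor, screwdriver, bottle, screw_jar from where it was at the start of the episode above 0.015 m).
It also fails if it takes over 72 s, if anything falls off the work surface, if the arm or the gripper's body presses on something with over 40 N, if the wrist force passes 120 N, or if a joint passes its speed limit or range.

## Working session

There is one attempt and no reset: what is moved stays moved. The work goes in short steps, Python scripts to look and compute and a tool call to move; the robot and the scene stay as the last step left them, time stands still between calls to the robot, and variables do not carry over. Pictures are saved under pics/ and viewed, at most 10 in all, crops included, and the job is handed in when it is done.

Besides the shell and the picture viewer there is one more tool, called after "Emit:" as name(argument=value, ...) on one line, values as JSON. servo_tool: Moves the arm, as the interface text tells. Its arguments: {"type":"object","properties":{"moves":{"type":"array"},"force":{"type":"number"}},"required":["moves"]}

```bash
mkdir -p pics; python3 - <<'E'
from cell import readout, imaging, env
import cv2
for n in ("top","side"):
    im=imaging.capture(n); cv2.imwrite(f"pics/{n}0.png",im)
    for k in ("module","stop","rail_left","rail_right","chassis"):
        print(n,k,[(round(d["score"],2),[round(float(v)) for v in d["bbox"]]) for d in imaging.search_frame(n,k)][:4])
    print(imaging.calibration(n))
s=readout.observe();print(s["time"],s["position"],s["orientation"],env.hold_point_z)
E
```

```text
top module [(0.65, [221, 291, 257, 324]), (0.61, [318, 192, 355, 239]), (0.55, [192, 247, 228, 278])]
top stop [(0.94, [348, 112, 377, 134])]
top rail_left [(0.78, [319, 109, 344, 181])]
top rail_right [(0.56, [362, 122, 389, 193]), (0.22, [379, 166, 398, 177])]
top chassis [(0.61, [265, 91, 420, 280])]
{'mtx': array([[499.01059438,   0.        , 318.10482668],
       [  0.        , 499.01059438, 213.55675141],
       [  0.        ,   0.        ,   1.        ]]), 'dist': array([-0.15101605,  0.        ,  0.        ,  0.        ,  0.        ]), 'rvec': array([ 2.16711735, -2.21518724,  0.11077122]), 'tvec': array([0.0555374 , 0.52839223, 1.10635923])}
side module [(0.95, [210, 111, 249, 154]), (0.9, [258, 92, 291, 130]), (0.62, [295, 182, 349, 234]), (0.51, [243, 153, 464, 312])]
side stop [(0.72, [426, 214, 448, 255])]
side rail_left [(0.97, [368, 200, 453, 224])]
side rail_right [(0.79, [352, 239, 446, 266])]
side chassis [(0.86, [245, 152, 463, 311]), (0.57, [293, 304, 414, 335])]
{'mtx': array([[517.16018515,   0.        , 326.50007667],
       [  0.        , 517.16018515, 194.39601965],
       [  0.        ,   0.        ,   1.        ]]), 'dist': array([-0.10531266,  0.        ,  0.        ,  0.        ,  0.        ]), 'rvec': array([ 2.46614819, -0.04166759,  0.01228797]), 'tvec': array([-0.53325936,  0.06506823,  0.98301748])}
0.6 [ 0.17254375 -0.54853569  0.23134776] [3.10504033e+00 4.76837353e-01 6.02798843e-06] -0.0187
```

View pics/top0.png

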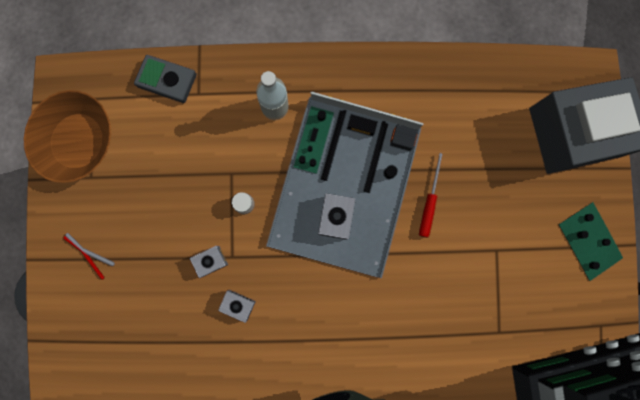

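View pics/side0.png

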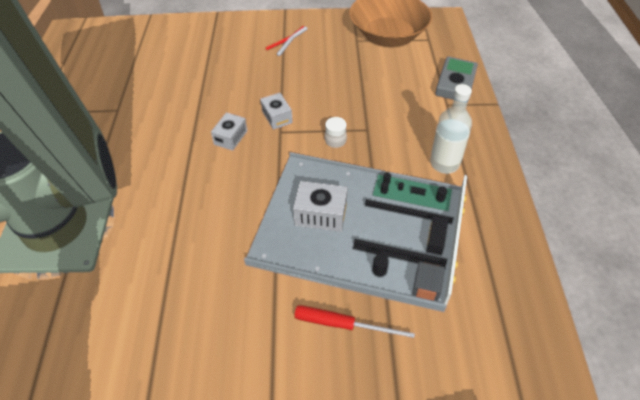

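```bash
cat > fit.py <<'E'
import numpy as np, cv2
from scipy.optimize import minimize
from cell import readout, imaging, env
CAL={n:imaging.calibration(n) for n in ("top","side")}
def proj(n,P):
    c=CAL[n]; return cv2.projectPoints(np.asarray(P,float),c["rvec"],c["tvec"],c["mtx"],c["dist"])[0][:,0]
def box(pose,x0,x1,y0,y1,z0,z1):
    x,y,a=pose; c,s=np.cos(a),np.sin(a)
    return [[x+c*u-s*v,y+s*u+c*v,w] for u in(x0,x1) for v in(y0,y1) for w in(z0,z1)]
S=4
def render(n,boxes):
    im=np.zeros((400*S,640*S),np.uint8)
    for b in boxes:
        h=cv2.convexHull(((proj(n,b)+.5)*S-.5).astype(np.float32))
        cv2.fillConvexPoly(im,np.round(h*16).astype(np.int32),255,shift=4)
    return cv2.resize(im,(640,400),interpolation=cv2.INTER_AREA)/255.
def mask(n,name,near=None):
    best=None
    for d in imaging.silhouettes(n,name):
        b=np.array(d["bbox"],float); ctr=np.array([(b[0]+b[2])/2,(b[1]+b[3])/2])
        if near is None or np.hypot(*(ctr-near))<25:
            best=d; break
    if best is None: return None
    m=best["pixels"].astype(np.uint8); print(n,name,round(best["score"],2),int(m.sum()))
    return m
def modboxes(p): return [box(p,-.045,.045,-.033,.033,.012,.066)]
def fitmod(p0,masks):
    def cost(p): return sum(np.abs(render(n,modboxes(p))-m).sum()/m.sum() for n,m in masks)
    sx=np.array([p0+d for d in ([0,0,0],[.008,0,0],[0,.008,0],[0,0,.1])])
    r=minimize(cost,p0,method="Nelder-Mead",options=dict(initial_simplex=sx,xatol=1e-4,fatol=1e-4))
    return r.x,r.fun
def rel(ch,p):
    c,s=np.cos(ch[2]),np.sin(ch[2]); d=np.array(p[:2])-ch[:2]
    return np.array([c*d[0]+s*d[1],-s*d[0]+c*d[1],p[2]-ch[2]])
E
cat > f1.py <<'E'
from fit import *
M=[]
for n in("top","side"):
    imaging.capture(n)
    for k in("rail_left","rail_right","stop","chassis"):
        m=mask(n,k)
        if m is None: print("miss",n,k); continue
        if k=="chassis":
            cs,_=cv2.findContours(m,cv2.RETR_EXTERNAL,cv2.CHAIN_APPROX_NONE); m=np.zeros_like(m); cv2.drawContours(m,[max(cs,key=cv2.contourArea)],-1,1,-1)
        M.append((n,k,m))
    mm=mask(n,"module",np.array([336,215] if n=="top" else [321,205]))
    if mm is not None: M.append((n,"module",mm))
def bx(k,p):
    q=p[:3]
    if k=="rail_left": return [box(q,0,.17,.043,.051,.012,.026)]
    if k=="rail_right": return [box(q,0,.17,-.051,-.043,.012,.026)]
    if k=="stop": return [box(q,p[3],p[3]+.03,-.032,.032,.012,.042)]
    return [box(q,-.18,.18,-.135,.135,0,.02),box(q,.177,.18,-.135,.135,0,.058)]
def cost(p,only=None):
    return sum(np.abs(render(n,bx(k,p))-m).sum()/m.sum()*(3 if k=="chassis" else 1) for n,k,m in M if k!="module" and (only is None or k==only))
def unproj(n,uv,z):
    c=CAL[n];R=cv2.Rodrigues(c["rvec"])[0];d=cv2.undistortPoints(np.array([[uv]],float),c["mtx"],c["dist"])[0,0]
    r=R.T@np.array([*d,1]);o=-R.T@c["tvec"];return (o+r*(z-o[2])/r[2])[:2]
A=unproj("top",(324,255),.012);B=unproj("top",(366,107),.012)
A=(unproj("top",(266,246),.02)+unproj("top",(379,276),.02))/2;B=(unproj("top",(312,95),.058)+unproj("top",(420,124),.058))/2
c0=(A+B)/2;print(A,B)
p0=np.array([*c0,np.arctan2(*(B-A)[::-1]),.14]);print("p0",p0,cost(p0))
sx=np.array([p0+d for d in([0,0,0,0],[.008,0,0,0],[0,.008,0,0],[0,0,.06,0],[0,0,0,.01])])
r=minimize(cost,p0,method="Nelder-Mead",options=dict(initial_simplex=sx,xatol=1e-4,fatol=1e-4));p=r.x
print("chassis",p,r.fun,{k:round(cost(p,k),3) for k in("rail_left","rail_right","stop","chassis")})
for cam in ("top","side"):
    Mc=[t for t in M if t[0]==cam]
    if Mc:
        f=lambda q:sum(np.abs(render(n,bx(k,q))-m).sum()/m.sum()*(3 if k=="chassis" else 1) for n,k,m in Mc if k!="module")
        print(cam,minimize(f,p,method="Nelder-Mead",options=dict(initial_simplex=np.array([p+(s-p0)/2 for s in sx]),xatol=1e-4)).x)
mp0=np.array([*unproj("top",(337,215),.066),p[2]])
mk=[(n,m) for n,k,m in M if k=="module"]
for s in (mk,*[[t] for t in mk]):
    q,f=fitmod(mp0,s);print([t[0] for t in s],"module",q,f,"rel",rel(p[:3],q))
q,f=fitmod(mp0,mk)
np.save("ch.npy",p);np.save("mod.npy",q)
out=[]
for n,(u,v) in(("top",(255,80)),("side",(235,130))):
    im=imaging.capture(n);im=cv2.resize(im[v:v+200,u:u+240],None,fx=3,fy=3,interpolation=cv2.INTER_CUBIC)
    for b in [x for k in("rail_left","rail_right","stop","chassis") for x in bx(k,p)]+modboxes(q):
        h=cv2.convexHull(((proj(n,b)-[u,v])*3+1).astype(np.float32));cv2.polylines(im,[h.astype(np.int32)],True,(0,255,0),1)
    cv2.imwrite(f"pics/ov_{n}.png",im)
E
python3 f1.py
```

```text
top rail_left 0.69 459
top rail_right 0.86 494
top stop 0.85 421
top chassis 0.82 17502
top module 0.75 1255
side rail_left 0.84 595
side rail_right 0.75 1136
side stop 0.64 325
side chassis 0.75 21522
side module 0.65 2253
[0.4222026  0.03632635] [ 0.7586858  -0.06833788]
p0 [ 0.5904442  -0.01600576 -0.30156639  0.14      ] 5.462994126864306
chassis [ 0.59358482 -0.01797367 -0.29359198  0.12905816] 4.964097125534695 {'rail_left': np.float64(0.805), 'rail_right': np.float64(0.827), 'stop': np.float64(3.221), 'chassis': np.float64(0.111)}
top [ 0.59168958 -0.01840819 -0.28638645  0.13061384]
side [ 0.59494936 -0.01733042 -0.29571861  0.12875587]
['top', 'side'] module [ 0.5221502   0.00459321 -0.20289204] 0.12493881050474134 rel [-0.07490865  0.00092862  0.09069994]
['top'] module [ 0.5207905   0.00417091 -0.2012354 ] 0.058423560659323484 rel [-0.07608796  0.0001309   0.09235658]
['side'] module [ 0.52342827  0.00586761 -0.19602009] 0.03839412373915389 rel [-0.07405406  0.00251835  0.0975719 ]
```

View pics/ov_top.png

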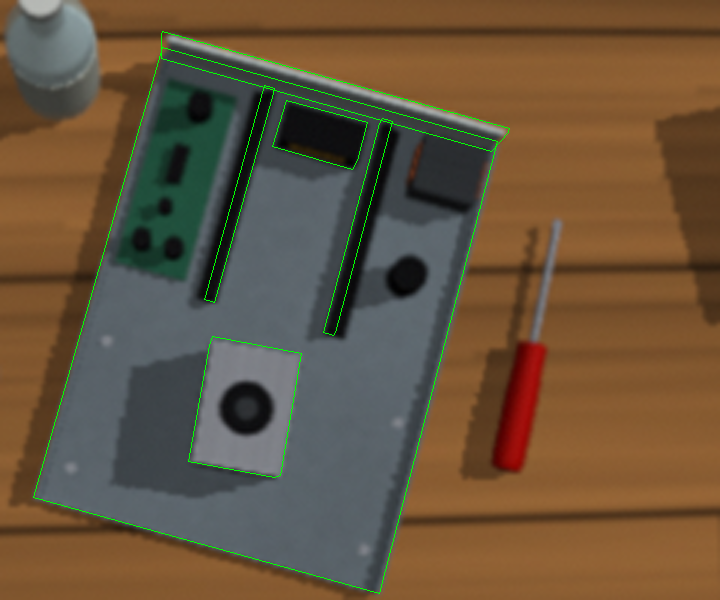

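View pics/ov_side.png

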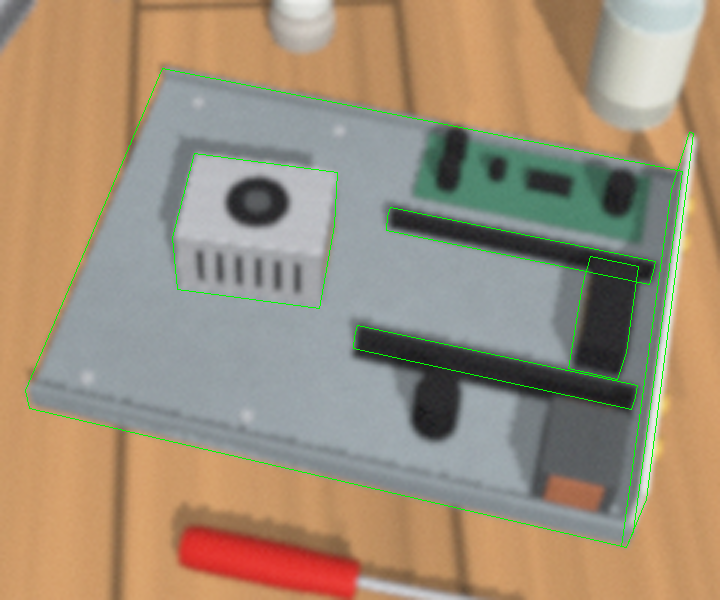

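```bash
cat > prof.py <<'E'
from fit import *
p=np.load("ch.npy")
ys=np.arange(-.06,.0601,.001)
for n in("top","side"):
    g=cv2.cvtColor(imaging.capture(n),cv2.COLOR_BGR2GRAY).astype(np.float32)
    c,s=np.cos(p[2]),np.sin(p[2])
    for x0,x1 in((.015,.05),(.075,.11)):
        xs=np.arange(x0,x1,.002)
        P=[[p[0]+c*x-s*y,p[1]+s*x+c*y,.026] for y in ys for x in xs]
        uv=proj(n,P).astype(np.float32).reshape(len(ys),len(xs),2)
        v=cv2.remap(g,uv[...,0],uv[...,1],cv2.INTER_LINEAR).mean(1)
        print(n,x0);print("R",v[:25].astype(int));print("L",v[-25:].astype(int))
    ys2=np.arange(-.02,.021,.002);xs=np.arange(.11,.175,.0015)
    P=[[p[0]+c*x-s*y,p[1]+s*x+c*y,.042] for x in xs for y in ys2]
    uv=proj(n,P).astype(np.float32).reshape(len(xs),len(ys2),2)
    print("stop z.042",[(round(float(x),4),int(t)) for x,t in zip(xs,cv2.remap(g,uv[...,0],uv[...,1],cv2.INTER_LINEAR).mean(1))])
E
python3 prof.py
```

```text
top 0.015
R [63 53 42 30 21 15 12 11 12 13 13 14 14 15 17 22 29 39 49 57 63 66 68 68
 68]
L [99 99 98 95 89 79 66 50 36 25 19 15 14 13 12 11 11 10 12 16 23 32 42 52
 61]
top 0.075
R [72 61 48 34 23 16 13 12 12 13 13 14 14 15 17 22 30 39 49 58 63 66 67 68
 68]
L [96 96 95 92 85 75 62 48 34 24 18 15 13 13 12 11 10 10 12 16 23 33 43 53
 62]
stop z.042 [(0.11, 74), (0.1115, 72), (0.113, 70), (0.1145, 68), (0.116, 67), (0.1175, 64), (0.119, 57), (0.1205, 47), (0.122, 37), (0.1235, 32), (0.125, 31), (0.1265, 28), (0.128, 22), (0.1295, 16), (0.131, 14), (0.1325, 14), (0.134, 14), (0.1355, 14), (0.137, 14), (0.1385, 14), (0.14, 14), (0.1415, 14), (0.143, 14), (0.1445, 14), (0.146, 14), (0.1475, 14), (0.149, 14), (0.1505, 14), (0.152, 13), (0.1535, 14), (0.155, 17), (0.1565, 26), (0.158, 41), (0.1595, 54), (0.161, 62), (0.1625, 65), (0.164, 65), (0.1655, 62), (0.167, 60), (0.1685, 59), (0.17, 58), (0.1715, 58), (0.173, 57), (0.1745, 58)]
side 0.015
R [ 38  37  35  34  34  34  35  36  37  38  40  42  43  45  48  55  65  78
  92 105 118 129 139 148 155]
L [ 80  64  52  45  40  39  39  40  41  4
[... 209 characters left out ...]
0  41  42  43  45  47  51  59  70  83  97 112
 125 137 145 150 153 153 150]
stop z.042 [(0.11, 156), (0.1115, 150), (0.113, 139), (0.1145, 128), (0.116, 121), (0.1175, 119), (0.119, 119), (0.1205, 118), (0.122, 119), (0.1235, 119), (0.125, 117), (0.1265, 115), (0.128, 108), (0.1295, 93), (0.131, 73), (0.1325, 55), (0.134, 46), (0.1355, 43), (0.137, 43), (0.1385, 43), (0.14, 44), (0.1415, 44), (0.143, 44), (0.1445, 44), (0.146, 44), (0.1475, 44), (0.149, 44), (0.1505, 44), (0.152, 44), (0.1535, 44), (0.155, 44), (0.1565, 46), (0.158, 56), (0.1595, 75), (0.161, 96), (0.1625, 110), (0.164, 117), (0.1655, 120), (0.167, 120), (0.1685, 121), (0.17, 121), (0.1715, 120), (0.173, 118), (0.1745, 119)]
```

Emit:
servo_tool(moves=[[[0.03, 0.018, 0.04, 0.01, 0, 0, -0.05], [0.03, 0.036, 0.08, 0.01, 0, 0, -0.1], [0.03, 0.054, 0.12, 0.01, 0, 0, -0.15], [0.03, 0.072, 0.16, 0.01, 0, 0, -0.2], [0.03, 0.09, 0.2, 0.01, 0, 0, -0.25], [0.03, 0.108, 0.24, 0.01, 0, 0, -0.3], [0.03, 0.126, 0.28, 0.01, 0, 0, -0.35], [0.03, 0.144, 0.32, 0.01, 0, 0, -0.4], [0.03, 0.162, 0.36, 0.01, 0, 0, -0.45], [0.03, 0.18, 0.4, 0.01, 0, 0, -0.5], [0.03, 0.198, 0.44, 0.01, 0, 0, -0.55], [0.03, 0.216, 0.48, 0.01, 0, 0, -0.599], [0.03, 0.234, 0.52, 0.01, 0, 0, -0.599], [0.03, 0.25, 0.55, 0.01, 0, 0, -0.599], [0.03, 0.26, 0.57, 0.01, 0, 0, -0.599], [0.03, 0.263, 0.578, 0, 0, 0, -0.599], [0.03, 0.263, 0.578, 0, 0, 0, -0.599], [0.03, 0.263, 0.578, 0, 0, 0, -0.599]]])

```text
time: 3.2
position: [0.4347, 0.0288, 0.2307]
orientation: [3.107, -0.461, -0.003]
force: [-0.1, -0.3, 0.7]
finger_gap: 0.351
grip_force: 0.0
```

Emit:
servo_tool(moves=[[[0.03, 0, 0, -0.03, 0, 0, 0], [0.03, 0, 0, -0.06, 0, 0, 0], [0.03, 0, 0, -0.09, 0, 0, 0], [0.03, 0, 0, -0.12, 0, 0, 0], [0.03, 0, 0, -0.15, 0, 0, 0], [0.03, 0, 0, -0.175, 0, 0, 0], [0.03, 0, 0, -0.19, 0, 0, 0], [0.03, 0, 0, -0.2, 0, 0, 0], [0.03, 0, 0, -0.207, 0, 0, 0], [0.03, 0, 0, -0.207, 0, 0, 0], [0.03, 0, 0, -0.207, 0, 0, 0]]])

```text
time: 4.3
position: [0.436, 0.0293, 0.0249]
orientation: [-3.107, 0.461, -0.002]
force: [0.2, -0.3, 0.1]
finger_gap: 0.351
grip_force: 0.0
```

```bash
python3 - <<'E'
from fit import *
im=[]
for n in("top","side"):
    I=imaging.capture(n);u,v=(255,80) if n=="top" else (215,110)
    im.append(cv2.resize(I[v:v+200,u:u+200],None,fx=2,fy=2,interpolation=cv2.INTER_CUBIC))
cv2.imwrite("pics/b.png",np.hstack(im))
s=readout.observe();print(s["position"],s["force"],rel(np.load("ch.npy")[:3],[*s["position"][:2],0]))
E
```

```text
[0.436181   0.0294503  0.02504832] [-0.76384339  0.44553083  0.365049  ] [-1.64392724e-01 -1.56744834e-04  2.93591983e-01]
```

View pics/b.png

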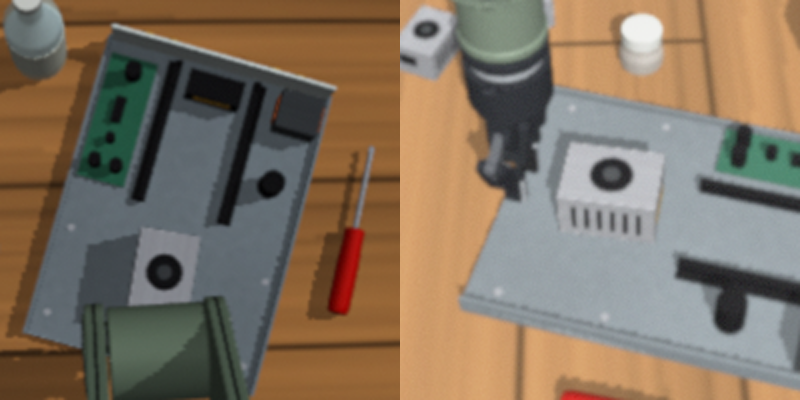

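Emit:
servo_tool(moves=[[[0.03, 0.0029, -0.0009, 0, 0, 0, 0], [0.03, 0.0057, -0.0017, 0, 0, 0, 0], [0.03, 0.0086, -0.0026, 0, 0, 0, 0], [0.03, 0.0115, -0.0035, 0, 0, 0, 0], [0.03, 0.0144, -0.0043, 0, 0, 0, 0], [0.03, 0.0172, -0.0052, 0, 0, 0, 0], [0.03, 0.0201, -0.0061, 0, 0, 0, 0], [0.03, 0.023, -0.0069, 0, 0, 0, 0], [0.03, 0.0258, -0.0078, 0, 0, 0, 0], [0.03, 0.0287, -0.0087, 0, 0, 0, 0], [0.03, 0.0316, -0.0096, 0, 0, 0, 0], [0.03, 0.0345, -0.0104, 0, 0, 0, 0], [0.03, 0.0373, -0.0113, 0, 0, 0, 0], [0.03, 0.0402, -0.0122, 0, 0, 0, 0], [0.03, 0.0431, -0.013, 0, 0, 0, 0], [0.03, 0.0459, -0.0139, 0, 0, 0, 0], [0.03, 0.0488, -0.0148, 0, 0, 0, 0], [0.03, 0.0517, -0.0156, 0, 0, 0, 0], [0.03, 0.0545, -0.0165, 0, 0, 0, 0], [0.03, 0.0574, -0.0174, 0, 0, 0, 0]]])

```text
time: 6.4
position: [0.4932, 0.012, 0.0243]
orientation: [3.108, -0.46, -0.0]
force: [-0.9, 1.0, -0.1]
finger_gap: 0.345
grip_force: 0.0
```

```bash
cat > look.py <<'E'
from fit import *
import sys
tag=sys.argv[1]; ch=np.load("ch.npy"); q=np.load("mod.npy")
s=readout.observe();t=rel(ch[:3],[*s["position"][:2],0])
print("tcp rel",t[:2].round(4),"F",np.round(s["force"],1),s["time"])
tx=float(sys.argv[2]) if len(sys.argv)>2 else .057
c,sn=np.cos(ch[2]),np.sin(ch[2]);xm=t[0]+tx
g=np.array([ch[0]+c*xm,ch[1]+sn*xm,ch[2]])
I=imaging.capture("side"); ctr=proj("side",[[*g[:2],.04]])[0]
m=mask("side","module",ctr)
if m is not None:
    qs,f=fitmod(g,[("side",m)]);print("side fit rel",rel(ch[:3],qs).round(4),"cost",round(f,3))
    u,v=215,110;h=cv2.convexHull(((proj("side",modboxes(qs)[0])-[u,v])*3+1).astype(np.float32))
    im=cv2.resize(I[v:v+190,u:u+250],None,fx=3,fy=3,interpolation=cv2.INTER_CUBIC);cv2.polylines(im,[h.astype(np.int32)],True,(0,255,0),1)
    cv2.imwrite(f"pics/{tag}.png",im)
E
python3 look.py c
```

```text
tcp rel [-0.1048 -0.0003] F [-0.9  1.  -0.1] 6.4
side module 0.88 2368
side fit rel [-0.0467  0.0009  0.0106] cost 0.033
```

View pics/c.png

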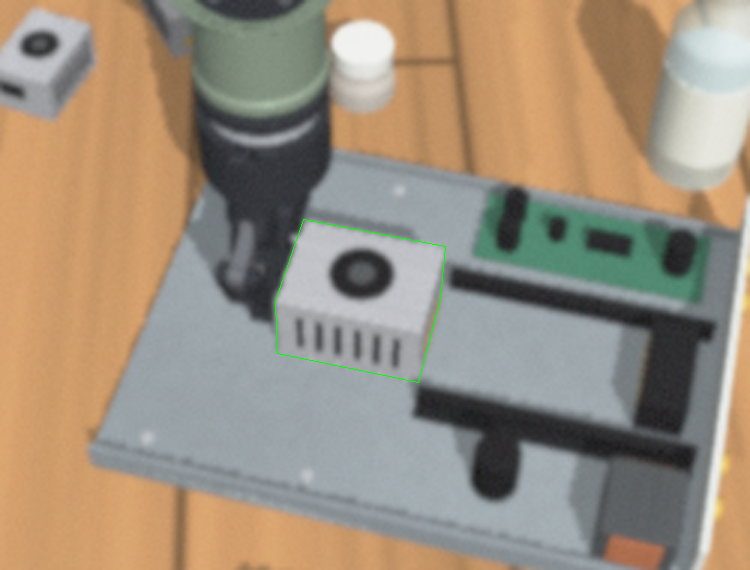

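Emit:
servo_tool(moves=[[[0.03, 0.0038, -0.0012, 0, 0, 0, 0], [0.03, 0.0077, -0.0023, 0, 0, 0, 0], [0.03, 0.0115, -0.0035, 0, 0, 0, 0], [0.03, 0.0153, -0.0046, 0, 0, 0, 0], [0.03, 0.0191, -0.0058, 0, 0, 0, 0], [0.03, 0.023, -0.0069, 0, 0, 0, 0], [0.03, 0.0268, -0.0081, 0, 0, 0, 0], [0.03, 0.0306, -0.0093, 0, 0, 0, 0], [0.03, 0.0345, -0.0104, 0, 0, 0, 0], [0.03, 0.0383, -0.0116, 0, 0, 0, 0], [0.03, 0.0421, -0.0127, 0, 0, 0, 0], [0.03, 0.0459, -0.0139, 0, 0, 0, 0], [0.03, 0.0498, -0.015, 0, 0, 0, 0], [0.03, 0.0536, -0.0162, 0, 0, 0, 0], [0.03, 0.0574, -0.0174, 0, 0, 0, 0], [0.03, 0.0613, -0.0185, 0, 0, 0, 0], [0.03, 0.0651, -0.0197, 0, 0, 0, 0], [0.03, 0.0689, -0.0208, 0, 0, 0, 0], [0.03, 0.0727, -0.022, 0, 0, 0, 0], [0.03, 0.0766, -0.0231, 0, 0, 0, 0]]])

```text
time: 8.5
position: [0.5699, -0.0111, 0.0243]
orientation: [3.108, -0.46, -0.0]
force: [-3.1, 0.3, 1.6]
finger_gap: 0.35
grip_force: 0.0
```

```bash
python3 look.py d 0.058
```

```text
tcp rel [-0.0247 -0.0003] F [-3.1  0.3  1.6] 8.5
side module 0.67 2341
side fit rel [ 0.0341  0.0013 -0.0013] cost 0.032
```

View pics/d.png

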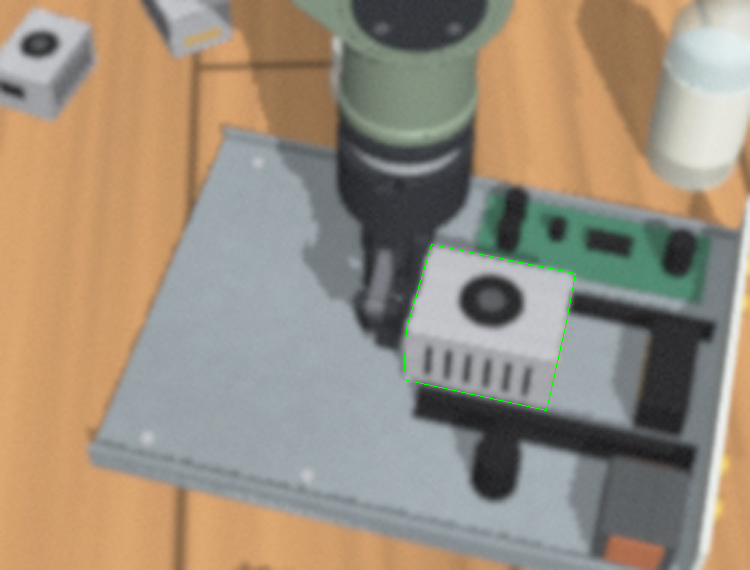

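Emit:
servo_tool(moves=[[[0.03, 0.0038, -0.0012, 0, 0, 0, 0], [0.03, 0.0077, -0.0023, 0, 0, 0, 0], [0.03, 0.0115, -0.0035, 0, 0, 0, 0], [0.03, 0.0153, -0.0046, 0, 0, 0, 0], [0.03, 0.0191, -0.0058, 0, 0, 0, 0], [0.03, 0.023, -0.0069, 0, 0, 0, 0], [0.03, 0.0268, -0.0081, 0, 0, 0, 0], [0.03, 0.0306, -0.0093, 0, 0, 0, 0], [0.03, 0.0345, -0.0104, 0, 0, 0, 0], [0.03, 0.0383, -0.0116, 0, 0, 0, 0], [0.03, 0.0402, -0.0122, 0, 0, 0, 0], [0.03, 0.0412, -0.0125, 0, 0, 0, 0], [0.03, 0.0421, -0.0127, 0, 0, 0, 0], [0.03, 0.0431, -0.013, 0, 0, 0, 0], [0.03, 0.044, -0.0133, 0, 0, 0, 0]]])

```text
time: 10.1
position: [0.6136, -0.0243, 0.0243]
orientation: [3.108, -0.46, -0.0]
force: [-3.1, 0.5, -0.8]
finger_gap: 0.356
grip_force: 0.0
```

Emit:
servo_tool(moves=[[[0.03, 0.001, -0.0003, 0, 0, 0, 0], [0.03, 0.0019, -0.0006, 0, 0, 0, 0], [0.03, 0.0029, -0.0009, 0, 0, 0, 0]]])

```text
time: 10.4
position: [0.6165, -0.0252, 0.0244]
orientation: [3.108, -0.46, 0.0]
force: [-1.9, 0.4, 0.7]
finger_gap: 0.353
grip_force: 0.0
```

```bash
python3 look.py e 0.059
```

```text
tcp rel [ 0.0241 -0.0003] F [-1.9  0.4  0.7] 10.4
side module 0.65 2414
side fit rel [ 0.0837  0.0001 -0.0089] cost 0.031
```

Close; press on in 0.5–1 mm steps until the force rises.

Emit:
servo_tool(moves=[[[0.03, 0.0005, -0.0001, 0, 0, 0, 0], [0.03, 0.001, -0.0003, 0, 0, 0, 0], [0.03, 0.0014, -0.0004, 0, 0, 0, 0], [0.03, 0.0019, -0.0006, 0, 0, 0, 0]]])

```text
time: 10.9
position: [0.6183, -0.0258, 0.0243]
orientation: [3.108, -0.46, -0.0]
force: [-2.3, 0.9, 0.0]
finger_gap: 0.35
grip_force: 0.0
```

Emit:
servo_tool(moves=[[[0.03, 0.0005, -0.0001, 0, 0, 0, 0], [0.03, 0.001, -0.0003, 0, 0, 0, 0], [0.03, 0.0014, -0.0004, 0, 0, 0, 0]]])

```text
time: 11.2
position: [0.6195, -0.0261, 0.0244]
orientation: [3.108, -0.461, -0.001]
force: [-4.1, 1.3, 1.0]
finger_gap: 0.346
grip_force: 0.0
```

Emit:
servo_tool(moves=[[[0.03, 0.0005, -0.0001, 0, 0, 0, 0], [0.03, 0.001, -0.0003, 0, 0, 0, 0]]])

```text
time: 11.4
position: [0.6195, -0.0261, 0.0242]
orientation: [-3.108, 0.461, 0.005]
force: [-6.7, 2.9, 1.6]
finger_gap: 0.352
grip_force: 0.0
```

Emit:
servo_tool(moves=[[[0.03, 0.0005, -0.0001, 0, 0, 0, 0], [0.03, 0.001, -0.0003, 0, 0, 0, 0], [0.03, 0.001, -0.0003, 0, 0, 0, 0]]])

```text
time: 11.7
position: [0.6194, -0.0261, 0.0241]
orientation: [-3.107, 0.461, 0.008]
force: [-8.3, 1.7, 3.6]
finger_gap: 0.35
grip_force: 0.0
```

```bash
python3 look.py f 0.059
```

```text
tcp rel [ 0.0271 -0.0003] F [-8.3  1.7  3.6] 11.7
side module 0.88 2252
side fit rel [ 0.0856  0.0008 -0.0189] cost 0.067
```

Seated: stalled with rising force. Draw back, up, and check.

Emit:
servo_tool(moves=[[[0.03, -0.002, 0.0006, 0, 0, 0, 0], [0.03, -0.005, 0.0015, 0, 0, 0, 0], [0.03, -0.0096, 0.0029, 0, 0, 0, 0], [0.03, -0.0191, 0.0058, 0, 0, 0, 0], [0.03, -0.0335, 0.0101, 0, 0, 0, 0], [0.03, -0.0479, 0.0145, 0, 0, 0, 0], [0.03, -0.0574, 0.0174, 0.01, 0, 0, 0], [0.03, -0.067, 0.0203, 0.04, 0, 0, 0], [0.03, -0.0862, 0.026, 0.08, 0, 0, 0], [0.03, -0.1149, 0.0347, 0.12, 0, 0, 0], [0.03, -0.1436, 0.0434, 0.16, 0, 0, 0], [0.03, -0.1723, 0.0521, 0.2, 0, 0, 0], [0.03, -0.2, 0.06, 0.22, 0, 0, 0], [0.03, -0.2, 0.06, 0.22, 0, 0, 0], [0.03, -0.2, 0.06, 0.22, 0, 0, 0]]])

```text
time: 13.3
position: [0.4218, 0.0333, 0.2454]
orientation: [-3.107, 0.46, -0.005]
force: [0.1, 0.3, -0.2]
finger_gap: 0.354
grip_force: 0.0
```

```bash
python3 - <<'E'
from fit import *
ch=np.load("ch.npy");c,s=np.cos(ch[2]),np.sin(ch[2]);g=np.array([ch[0]+c*.085,ch[1]+s*.085,ch[2]])
ims=[];ms=[]
for n in("top","side"):
    I=imaging.capture(n);ctr=proj(n,[[*g[:2],.04]])[0];m=mask(n,"module",ctr)
    u,v=(ctr-[65,75]).astype(int);ims.append(cv2.resize(I[v:v+150,u:u+130],None,fx=3,fy=3,interpolation=cv2.INTER_CUBIC))
    if m is not None: q,f=fitmod(g,[(n,m)]);print(n,rel(ch[:3],q).round(4),round(f,3))
cv2.imwrite("pics/g.png",np.hstack(ims));print(readout.observe()["force"])
E
```

```text
top module 0.95 1249
top [ 0.0828 -0.0006 -0.0099] 0.085
side module 0.76 2352
side [ 0.0854  0.0004 -0.0071] 0.027
[-0.28341781 -0.36543887  0.06009707]
```

View pics/g.png

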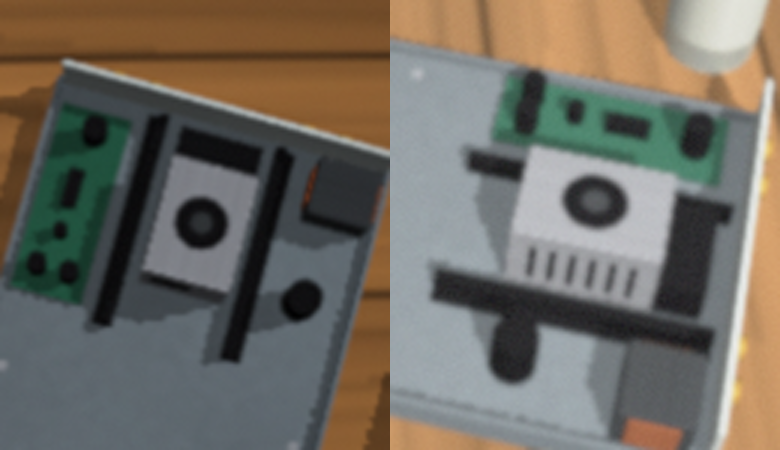

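The module sits square between the rails against the connector block (top view: fan at about 200,222; the block directly above it), and nothing else has moved.

```bash
python3 -c "
from cell import env; print(env.job_done())"
```

```text
the job is handed in; nothing more can be done
None
```

The job is handed in: in the final camera check the module sat home against the connector block, centred to about 1 mm and square to within about 0.6°, with the fingers drawn clear; the hand-in gave no verdict.

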